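# Rotate the stock in a gravity-feed pot rack

### The arm

A 7-joint arm with a two-finger parallel gripper is mounted at the origin on the work surface. World frame = base frame: x ahead of the robot, y to its left, z up, the work surface at z = 0. Lengths are in m, angles in rad, forces in N, time in s.
With the tool pointing down it reaches from about 0.4 to 0.85 m from the base axis. Payload 4.5 kg.
Tool frame: the origin (TCP) lies at the very end of the fingers, on their centre line; the grasp point (between the pads) lies 19 mm behind it (r.pinch_z is the distance from the TCP to the grasp point, in m); z points along the fingers, y is the line along which they close (so a half turn about z gives the same grasp; the last joint's range is limited). The gripper opens to 88 mm and grips with 3 to 60 N. Pads are 18 mm wide; open, the fingers measure 123 mm over their backs; the gripper's body (75 mm by 187 mm) begins 45 mm behind the grasp point.
Start: joints at [1.215, 0.689, -0.195, 1.565, 0.157, 0.902, -0.215], TCP at [0.238, -0.578, 0.239] pointing down, gripper open.
Joint ranges: [-3.01, 3.01], [-0.46, 2.08], [-1.47, 1.51], [0.13, 2.56], [-1, 4.14], [0.04, 2.09], [-2.66, 2.66]. Speed limits (rad/s): [2.57, 2.57, 3.14, 3.14, 3.14, 3.14, 3.14].

### API

Orientations are given as a unit quaternion [x, y, z, w].
In Python, from plant import r, cams gives the robot as it stands.
- The arm moves only by the shell command python3 -m pendant 'ROWS' [FORCE]. ROWS is JSON, a list of rows, each a list of 3 entries, a list of its own where there are three numbers: the closure, from -1 (fully open) to 1 (shut), then the shift along the tool's x, y, z in mm, then the turn, a rotation vector about the tool's x, y, z in degrees. A call has 1 to 8 rows; each row shifts and turns the commanded pose from where the row before left it, along the tool's axes as they then stand; what a row does not reach is not made up. A row lasts 1/8 s, in which the tool goes at most 62.5 mm and 10.7 degrees, less where a joint would pass 70% of its speed; a pose out of reach is approached as far as the arm can. A call with a gripper value outside its range is refused whole. The fingers move at their own pace and stop on an object; FORCE is the grip in N (left out, the last holds). Time passes only in rows, so rows that do not move let the fingers close. It gives the time, the measured TCP pose, the force, the opening and the grip force at its end, in the units of the state.
- r.get_state(): the state, without advancing time (a new reading comes with each control period).
- cams.snapshot(name): name is "scene" or "top"; returns a dict with "img" (400x640x3 uint8, red, green, blue), "camera_matrix" (3x3 intrinsics, pixels), "D" ([k1, k2, p1, p2, k3] as OpenCV has them; the pictures are not rectified), "camera_from_world" (4x4, takes a point from world to camera coordinates). Camera axes: x right, y up, looking along -z (the intrinsics and any distortion apply to the point x, -y, -z); pixel columns grow to the right and rows downward; lengths in m; the calibration is good to about 2 mm. A picture is of the moment at which its call begins. There is no depth.
- r.finish_job(): hands the job in; it is judged then, once.
The state is a dict: "clock": time; "q": joint angles; "qd": joint speeds; "joint_torque": joint torques, N m; "tool_pos": TCP position; "eef_rot": TCP orientation; "contact_force": force on the tool from outside, world axes, zero at the start; "moment": the same for the moment, N m; "opening": opening from 0.0 (shut) to 1.0 (fully open); "finger_force": force on a finger pad.
Only numpy, scipy, OpenCV 4.12 (cv2) and the standard library are available. Lean on these libraries where they do the work, as an engineer would, in place of code of your own. Each camera call takes 0.05 s, during which the arm holds its last target. There are 200 camera calls.

### The job

Rotate the stock in the gravity-feed rack: first take yesterday's red-lidded pot from the front (low end) of its lane and stand it in the black returns tray. Then load that same lane from its raised end with the fresh pots, one at a time: set the yellow-lidded one down on the lane, let it slide to the front stop, then load the green-lidded one behind it, so that yellow is served first. Set the pots down rather than dropping them, keep them upright, and leave the blue-lidded and white-lidded pots where they are.

Things in the scene. Friction and masses are not known exactly. Their poses are not given: they have to be found in the camera images.
- red_pot_mid (a point): round lidded deli pot, 62 mm across the red lid (top 10 mm), 58 mm clear body below, 70 mm tall, about 0.18 kg; the point is its centre, 35 mm above its base, its z along the pot's axis. Yesterday's pot; it starts alone at the front stop of one of the two lanes, leaning with the lane.
- yellow_pot_mid (a point): round lidded deli pot, 62 mm across the yellow lid (top 10 mm), 58 mm clear body below, 70 mm tall, about 0.18 kg; the point is its centre, 35 mm above its base, its z along the pot's axis. Stands on the table; to be served first.
- green_pot_mid (a point): round lidded deli pot, 62 mm across the green lid (top 10 mm), 58 mm clear body below, 70 mm tall, about 0.18 kg; the point is its centre, 35 mm above its base, its z along the pot's axis. Stands on the table; to be served second.
- blue_pot_mid (a point): round lidded deli pot, 62 mm across the blue lid (top 10 mm), 58 mm clear body below, 70 mm tall, about 0.18 kg; the point is its centre, 35 mm above its base, its z along the pot's axis. Stands on the table between or beside the fresh pots; it stays where it is.
- berry_pot_1_mid (a point): round lidded deli pot, 62 mm across the white lid (top 10 mm), 58 mm clear body below, 70 mm tall, about 0.18 kg; the point is its centre, 35 mm above its base, its z along the pot's axis. At the front stop of the other lane; it stays.
- berry_pot_2_mid (a point): round lidded deli pot, 62 mm across the white lid (top 10 mm), 58 mm clear body below, 70 mm tall, about 0.18 kg; the point is its centre, 35 mm above its base, its z along the pot's axis. Behind the first white-lidded pot in that lane; it stays.
- rack: Fixed stainless gravity-feed rack, about 310 mm long and 196 mm wide, with two straight open-topped lanes 104 mm apart (slick grey plastic glides with white ribs). Origin: on the table, below its middle; x points to the raised loading end, z up. A pot set down on a lane slides by itself in 1 to 2 s to the front stop or to the pot ahead. Lanes slope 8 degrees; which one holds the red pot varies.
- lane_a: The lane at the rack's -y side. Origin: on the glide's surface, centre line, at the inner face of the front stop (low end, 40 mm above the table). x runs 290 mm up along the glide to its open raised end (80 mm above the table), y across, z square to the glide. At the stop a pot's centre is at x = 31 mm, the next at 93 mm. Loading: set the pot down in the upper half (x over 145 mm; 235 is a good spot).
- lane_b: The lane at the rack's +y side, the same in all, with its own origin and axes parallel to lane_a's. Each lane is 72 mm wide inside, between 3 mm rails that stand 18 mm above the glide (26 mm of room between the lanes); its clear front stop is 30 mm high.
- tray_floor (a point): Centre of the inner floor of the fixed black returns tray, 4 mm above the table; tray 220 mm (its x) by 170 mm (its y) and 45 mm high, walls 4 mm, empty.
There are look-alikes about, which are no part of the job. Leave any pink look-alike of the part that bears yellow_pot_mid alone.

How it is judged:
On the way, in this order (a step that is already met when the one before it is completed fails the run):
1. the red-lidded pot stands upright in the returns tray, let go (x of red_pot_mid in the frame of tray_floor between -0.08 and 0.08 m and y of red_pot_mid in the frame of tray_floor between -0.055 and 0.055 m and z of red_pot_mid in the frame of tray_floor below 0.045 m and angle between red_pot_mid's own z axis and vertical below 0.1 rad and linear speed of red_pot below 0.03 m/s and contact force between the fingers and red_pot below 0.05 N), for 0.2 s.
2. the yellow-lidded pot is set on the upper half of a lane (((x of yellow_pot_mid in the frame of lane_a between 0.145 and 0.29 m and y of yellow_pot_mid in the frame of lane_a between -0.02 and 0.02 m and z of yellow_pot_mid in the frame of lane_a between 0.025 and 0.05 m) or (x of yellow_pot_mid in the frame of lane_b between 0.145 and 0.29 m and y of yellow_pot_mid in the frame of lane_b between -0.02 and 0.02 m and z of yellow_pot_mid in the frame of lane_b between 0.025 and 0.05 m))), for 0.02 s.
3. the yellow-lidded pot has been let go and has slid upright to the front stop, before the green one is in the lane (((x of yellow_pot_mid in the frame of lane_a between 0.02 and 0.042 m and y of yellow_pot_mid in the frame of lane_a between -0.02 and 0.02 m and z of yellow_pot_mid in the frame of lane_a between 0.025 and 0.045 m) or (x of yellow_pot_mid in the frame of lane_b between 0.02 and 0.042 m and y of yellow_pot_mid in the frame of lane_b between -0.02 and 0.02 m and z of yellow_pot_mid in the frame of lane_b between 0.025 and 0.045 m)) and linear speed of yellow_pot below 0.03 m/s and angle between yellow_pot_mid's own z axis and vertical below 0.25 rad and contact force between the fingers and yellow_pot below 0.05 N and not ((x of green_pot_mid in the frame of lane_a between 0 and 0.29 m and y of green_pot_mid in the frame of lane_a between -0.02 and 0.02 m and z of green_pot_mid in the frame of lane_a between 0.025 and 0.05 m) or (x of green_pot_mid in the frame of lane_b between 0 and 0.29 m and y of green_pot_mid in the frame of lane_b between -0.02 and 0.02 m and z of green_pot_mid in the frame of lane_b between 0.025 and 0.05 m))), for 0.1 s.
4. the green-lidded pot is set on the upper half of a lane (((x of green_pot_mid in the frame of lane_a between 0.145 and 0.29 m and y of green_pot_mid in the frame of lane_a between -0.02 and 0.02 m and z of green_pot_mid in the frame of lane_a between 0.025 and 0.05 m) or (x of green_pot_mid in the frame of lane_b between 0.145 and 0.29 m and y of green_pot_mid in the frame of lane_b between -0.02 and 0.02 m and z of green_pot_mid in the frame of lane_b between 0.025 and 0.05 m))), for 0.02 s.
At the end, for the whole second after the job is handed in: The yellow-lidded pot stands on the glide against the front stop of the red one's lane (centre 20 to 42 mm from it), the green-lidded pot right behind it (75 to 110 mm); the red-lidded pot stands upright in the returns tray; all three at rest and let go (all of step 1 and ((x of yellow_pot_mid in the frame of lane_a between 0.02 and 0.042 m and y of yellow_pot_mid in the frame of lane_a between -0.02 and 0.02 m and z of yellow_pot_mid in the frame of lane_a between 0.025 and 0.045 m and x of green_pot_mid in the frame of lane_a between 0.075 and 0.11 m and y of green_pot_mid in the frame of lane_a between -0.02 and 0.02 m and z of green_pot_mid in the frame of lane_a between 0.025 and 0.045 m) or (x of yellow_pot_mid in the frame of lane_b between 0.02 and 0.042 m and y of yellow_pot_mid in the frame of lane_b between -0.02 and 0.02 m and z of yellow_pot_mid in the frame of lane_b between 0.025 and 0.045 m and x of green_pot_mid in the frame of lane_b between 0.075 and 0.11 m and y of green_pot_mid in the frame of lane_b between -0.02 and 0.02 m and z of green_pot_mid in the frame of lane_b between 0.025 and 0.045 m)) and linear speed of each of yellow_pot, green_pot below 0.03 m/s and angle between each of yellow_pot_mid, green_pot_mid's own z axis and vertical below 0.25 rad and contact force between the fingers and yellow_pot below 0.05 N and contact force between the fingers and green_pot below 0.05 N); the robot touches nothing.
It fails at once if a fresh pot is let go more than about 25 mm above the lane (((x of yellow_pot_mid in the frame of lane_a between -0.02 and 0.31 m and y of yellow_pot_mid in the frame of lane_a between -0.05 and 0.05 m and z of yellow_pot_mid in the frame of lane_a above 0.06 m and contact force between the fingers and yellow_pot below 0.05 N) or (x of yellow_pot_mid in the frame of lane_b between -0.02 and 0.31 m and y of yellow_pot_mid in the frame of lane_b between -0.05 and 0.05 m and z of yellow_pot_mid in the frame of lane_b above 0.06 m and contact force between the fingers and yellow_pot below 0.05 N)) or ((x of green_pot_mid in the frame of lane_a between -0.02 and 0.31 m and y of green_pot_mid in the frame of lane_a between -0.05 and 0.05 m and z of green_pot_mid in the frame of lane_a above 0.06 m and contact force between the fingers and green_pot below 0.05 N) or (x of green_pot_mid in the frame of lane_b between -0.02 and 0.31 m and y of green_pot_mid in the frame of lane_b between -0.05 and 0.05 m and z of green_pot_mid in the frame of lane_b above 0.06 m and contact force between the fingers and green_pot below 0.05 N))).
It fails at once if the red-lidded pot is let go more than about 25 mm above the floor of the tray (x of red_pot_mid in the frame of tray_floor between -0.11 and 0.11 m and y of red_pot_mid in the frame of tray_floor between -0.085 and 0.085 m and z of red_pot_mid in the frame of tray_floor above 0.06 m and contact force between the fingers and red_pot below 0.05 N).
It fails at once if a red, yellow or green pot is tipped over (angle between any of red_pot_mid, yellow_pot_mid, green_pot_mid's own z axis and vertical above 0.95 rad).
It fails at once if the blue-lidded pot or a white-lidded pot is moved by more than 15 mm (distance of any of berry_pot_1_mid, berry_pot_2_mid, blue_pot_mid from where it was at the start of the episode above 0.015 m).
It also fails if it takes over 66 s, if anything falls off the work surface, if the arm or the gripper's body presses on something with over 40 N, if the wrist force passes 120 N, or if a joint passes its speed limit or range.

## Working session

There is one attempt and no reset: what is moved stays moved. The work goes in short steps, Python scripts to look and compute and a shell command to move; the robot and the scene stay as the last step left them, time stands still between calls to the robot, and variables do not carry over. Pictures are saved under pics/ and viewed, at most 10 in all, crops included, and the job is handed in when it is done.

```bash
ls; mkdir -p pics; python3 - <<'E'
from plant import r,cams
import cv2
for n in("scene","top"):
    s=cams.snapshot(n); cv2.imwrite(f"pics/{n}0.png",s["img"][:,:,::-1]); print(s["camera_matrix"],s["D"],s["camera_from_world"])
print(r.get_state(), r.pinch_z)
E
```

```text
pics
[[376.58230472   0.         324.26849301]
 [  0.         376.58230472 193.45220541]
 [  0.           0.           1.        ]] [-0.08976305  0.          0.          0.          0.        ] [[-0.83273464  0.55363249 -0.00663945  0.45751947]
 [-0.43786188 -0.65116673  0.61988617  0.16260738]
 [ 0.33886574  0.51910785  0.78466366 -1.09377336]
 [ 0.          0.          0.          1.        ]]
[[459.37190182   0.         330.50588897]
 [  0.         459.37190182 196.68892462]
 [  0.           0.           1.        ]] [-0.1292587  0.         0.         0.         0.       ] [[ 8.34054538e-04 -9.99999284e-01 -8.57695772e-04 -5.43241560e-03]
 [ 9.95724956e-01  7.51268599e-04  9.23647518e-02 -5.37035876e-01]
 [-9.23640414e-02 -9.31066325e-04  9.95724870e-01 -1.33700857e+00]
 [ 0.00000000e+00  0.00000000e+00  0.00000000e+00  1.00000000e+00]]
{'clock': 0.1, 'q': array([ 1.21477639,  0.6899025 , -0.1944947 ,  1.56624302,  0.15728888,
        0.90249562, -0.21511226]), 'qd': array([ 0.0008465 , -0.00125949,  0.00140182, -0.00270504, -0.00260701,
        0.00144646,  0.00149091]), 'joint_torque': array([-3.70444628e-03, -5.28500354e+01, -1.27157819e+00, -1.53836364e+01,
       -5.24811528e-02,  2.01741364e-03,  2.48946702e-05]), 'tool_pos': array([ 0.23724601, -0.57760393,  0.2379873 ]), 'eef_rot': array([ 9.81061099e-01,  1.93696747e-01, -2.23164751e-04, -7.99773060e-04]), 'contact_force': array([ 0.17345871, -0.06304354, -0.47862065]), 'moment': array([ 0.01500835, -0.01394435, -0.01365349]), 'finger_force': 0.0, 'opening': 1.0031249405243081} 0.0187
```

View pics/scene0.png

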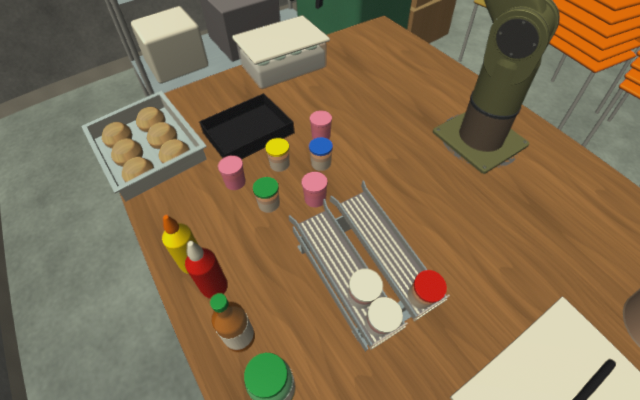

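View pics/top0.png

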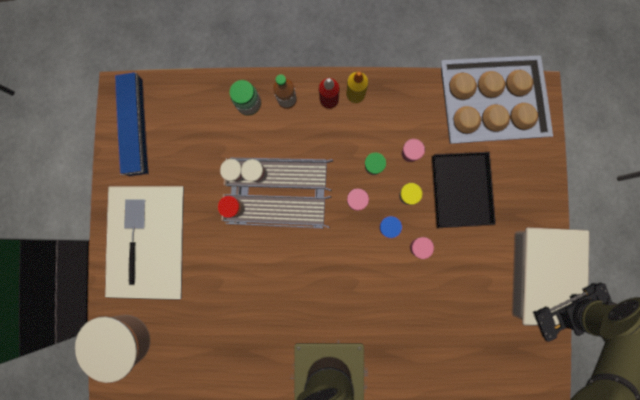

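Top view: red lid at (228,206), alone at the front of the lower lane. The white lids are at (231,170) and (252,170), yellow at (411,194), green at (375,163) and blue at (390,227). The black tray is at (463,190).

What could be mistaken:
- **Yellow:** the mustard bottle (357,80) and the pinks (414,149), (358,199), (423,248).
- **Green:** the big jar (242,93) and the bottle cap (281,79).
- **Red:** the ketchup bottle (329,90).

The flat-lidded pots in the cluster match the description.

```bash
cat > h.py <<'E'
from plant import r,cams
import cv2, numpy as np
from scipy.spatial.transform import Rotation as R
H={'red':((0,170,90),(6,255,255)),'yellow':((25,170,120),(33,255,255)),'green':((50,140,60),(75,255,255)),'blue':((105,140,80),(125,255,255)),'pink':((165,60,120),(178,180,255)),'white':((18,0,150),(40,70,255))}
def ray(s,uv):
    T=s["camera_from_world"]; p=cv2.undistortPoints(np.array([[uv]],float),s["camera_matrix"],s["D"])[0,0]
    return -T[:3,:3].T@T[:3,3], T[:3,:3].T@np.array([p[0],-p[1],-1])
def onplane(s,uv,z):
    o,d=ray(s,uv); return o+d*(z-o[2])/d[2]
def tri(s1,u1,s2,u2):
    (o,d),(p,e)=ray(s1,u1),ray(s2,u2)
    t=np.linalg.lstsq(np.c_[d,-e],p-o,rcond=None)[0]; a,b=o+d*t[0],p+e*t[1]
    return (a+b)/2,np.linalg.norm(a-b)
def proj(s,P):
    T=s["camera_from_world"]; c=T[:3,:3]@np.array(P)+T[:3,3]
    return cv2.projectPoints(np.array([[c[0],-c[1],-c[2]]]),np.zeros(3),np.zeros(3),s["camera_matrix"],s["D"])[0][0,0]
def blobs(s,c,amin=60,amax=1500):
    hsv=cv2.cvtColor(s["img"],cv2.COLOR_RGB2HSV); m=cv2.inRange(hsv,*map(np.array,H[c]))
    n,l,st,ce=cv2.connectedComponentsWithStats(m)
    return [(ce[i].round(1),st[i][4],st[i][2:4]) for i in range(1,n) if amin<st[i][4]<amax]
def tcp(): 
    s=r.get_state(); return s["tool_pos"],R.from_quat(s["eef_rot"]),s
def delta(P,Rt=None):
    "shift mm in tool axes, and turn deg, from the measured pose to P (and Rt)"
    p,q,_=tcp(); print('shift',(q.inv().apply(np.array(P)-p)*1000).round(1),'turn',None if Rt is None else np.degrees((q.inv()*Rt).as_rotvec()).round(1))
E
python3 - <<'E'
from h import *
t=cams.snapshot("top"); s=cams.snapshot("scene")
for c in H:
    for b in blobs(t,c): print(c,'top',*b,onplane(t,b[0],.067).round(3))
    for b in blobs(s,c): print(c,'scene',*b,onplane(s,b[0],.067).round(3))
for nm,uv in dict(trayBL=(438,227),trayTL=(433,154),trayTR=(490,153),trayBR=(494,225)).items(): print(nm,onplane(t,uv,.045).round(3))
img=cv2.resize(t["img"][130:270,200:510],None,fx=2.5,fy=2.5,interpolation=2); cv2.imwrite("pics/crop.png",img[:,:,::-1])
p,q,_=tcp(); print(q.as_matrix().round(3))
E
```

```text
red top [322.3  87.9] 76 [10 16] [0.856 0.02  0.067]
red top [335.1  87.5] 74 [ 9 16] [ 0.858 -0.018  0.067]
red top [228.  206.3] 361 [21 21] [0.505 0.291 0.067]
red scene [201.4 273.7] 758 [31 45] [ 0.847 -0.005  0.067]
red scene [429.8 285.9] 825 [33 33] [0.479 0.273 0.067]
yellow top [411.  193.3] 364 [21 22] [ 0.543 -0.237  0.067]
yellow scene [276.6 146.7] 344 [24 19] [ 0.541 -0.238  0.067]
yellow scene [176.4 245.2] 606 [27 44] [ 0.866 -0.098  0.067]
green top [239.7  94.1] 210 [22 21] [0.839 0.265 0.067]
green top [374.7 163.2] 267 [19 19] [ 0.631 -0.133  0.067]
green scene [265.  187.1] 403 [25 21] [ 0.63  -0.133  0.067]
green scene [218.5 302.2] 227 [16 18] [0.842 0.071 0.067]
green scene [265.5 375.2] 1497 [42 45] [0.83  0.239 0.067]
blue top [390.4 226.7] 325 [20 20] [ 0.447 -0.177  0.067]
blue scene [320.4 145.9] 315 [22 17] [ 0.444 -0.176  0.067]
pink top [413.4 149.1] 344 [22 21] [ 0.673 -0.247  0.067]
pink top [357.5 199.1] 352 [20 21] [ 0.526 -0.083  0.067]
pink top [422.1 247.5] 361 [21 22] [ 0.387 -0.267  0.067]
pink scene [319.4 122.7] 407 [22 28] [ 0.396 -0.254  
[... 752 characters left out ...]
5.4 238.3] 283 [60 83] [0.482 0.137 0.067]
white scene [381.6 241.8] 289 [62 87] [0.495 0.139 0.067]
white scene [377.6 245.1] 295 [63 90] [0.507 0.141 0.067]
white scene [375.1 250.7] 323 [66 96] [0.52  0.149 0.067]
white scene [325.2 261. ] 256 [47 75] [0.62  0.11  0.067]
white scene [190.6 250.4] 105 [ 9 19] [ 0.845 -0.069  0.067]
white scene [427.1 308.4] 148 [35 24] [0.515 0.304 0.067]
white scene [358.5 314.6] 72 [14 21] [0.631 0.24  0.067]
white scene [227.2 342.1] 65 [14 12] [0.861 0.15  0.067]
trayBL [ 0.446 -0.319  0.045]
trayTL [ 0.663 -0.309  0.045]
trayTR [ 0.667 -0.483  0.045]
trayBR [ 0.452 -0.488  0.045]
[[ 0.925  0.38  -0.001]
 [ 0.38  -0.925  0.001]
 [-0.    -0.001 -1.   ]]
```

View pics/crop.png

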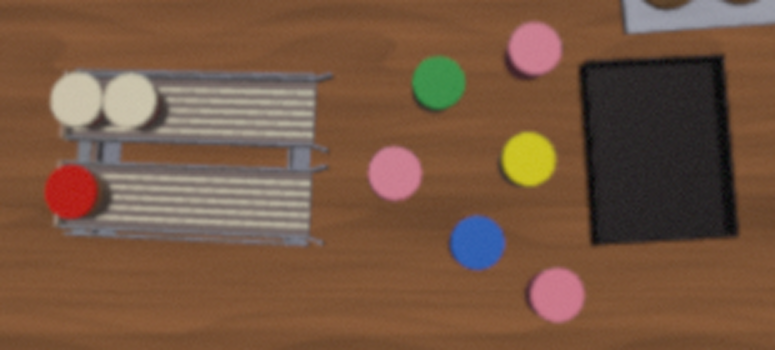

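```bash
python3 -m pendant '[[-1,[0,0,-20],[0,0,-9.7]],[-1,[0,0,-20],[0,0,-9.7]],[-1,[0,0,-20],[0,0,-9.7]],[-1,[0,0,0],[0,0,-9.7]],[-1,[0,0,0],[0,0,-9.7]],[-1,[0,0,0],[0,0,-9.7]],[-1,[0,0,0],[0,0,-9.5]]]' 20; python3 - <<'E'
from h import *
t=cams.snapshot("top"); s=cams.snapshot("scene")
P,g=tri(t,(228,206.3),s,(429.8,285.9)); print('red lid',P.round(4),'gap',g.round(4))
# ribs of the red lane in top view: fit line per rib, cast its ends onto the glide plane (z from 40mm by 8deg along -y)
hsv=cv2.cvtColor(t["img"],cv2.COLOR_RGB2HSV); m=cv2.inRange(hsv,*map(np.array,H['white']))
n,l,st,ce=cv2.connectedComponentsWithStats(m)
tn=np.tan(np.radians(8)); y0=P[1]+.031*np.cos(np.radians(8))+.065*np.sin(np.radians(8))*-1
print('stop y approx',y0)
def glide(uv):
    o,d=ray(t,uv); # z = .04+(y0-y)*tn
    k=(.04+(y0-o[1])*tn-o[2])/(d[2]+d[1]*tn); return o+d*k
for i in range(1,n):
    if 60<st[i][4] and 255<ce[i][0]<340 and 160<ce[i][1]<225:
        yy,xx=np.nonzero(l==i); f=np.polyfit(xx,yy,1)
        a,b=[glide((u,np.polyval(f,u))) for u in (xx.min(),xx.max())]
        print(ce[i].round(1),a.round(3),b.round(3),'yaw deg',np.degrees(np.arctan2(b[0]-a[0],a[1]-b[1])).round(2))
p,q,_=tcp(); print(p.round(3),q.as_matrix().round(3))
E
```

```text
clock: 1.08
tool_pos: [0.2373, -0.578, 0.2985]
eef_rot: [0.705, 0.709, 0.0, -0.0]
contact_force: [-0.7, 0.1, -0.4]
opening: 1.0
finger_force: 0.0
red lid [0.5014 0.2816 0.1109] gap 0.0018
stop y approx 0.3032418173118908
[301.4 166.2] [0.624 0.154 0.061] [0.618 0.014 0.081] yaw deg -2.54
[303.9 170.4] [0.611 0.133 0.064] [0.606 0.014 0.081] yaw deg -2.45
[297.7 174.4] [0.602 0.174 0.058] [0.594 0.014 0.081] yaw deg -2.8
[296.8 178.5] [0.59  0.18  0.057] [0.582 0.014 0.081] yaw deg -2.81
[296.  182.6] [0.578 0.189 0.056] [0.569 0.014 0.081] yaw deg -2.88
[267.1 200.9] [0.525 0.254 0.047] [0.519 0.114 0.067] yaw deg -2.44
[296.5 206.1] [0.51  0.179 0.057] [0.502 0.016 0.08 ] yaw deg -2.67
[289.2 218.5] [0.475 0.208 0.053] [0.466 0.019 0.08 ] yaw deg -2.72
[ 0.237 -0.578  0.298] [[-0.001  1.     0.   ]
 [ 1.     0.001  0.001]
 [ 0.001  0.    -1.   ]]
```

```bash
cat >> h.py <<'E'
a,w=np.radians(8),np.radians(2.7)
X=np.array([-np.sin(w)*np.cos(a),-np.cos(w)*np.cos(a),np.sin(a)]); Y=np.array([np.cos(w),-np.sin(w),0]); N=np.cross(X,Y)
O=np.array([.5026,.3032,.04])
RL=R.from_matrix(np.c_[-X,Y,-N]); RV=R.from_matrix(np.c_[[0,1,0],[1,0,0],[0,0,-1]])
def lane(x,y,z): return O+x*X+y*Y+z*N   # tcp target in lane_a coordinates
E
python3 -m pendant '[[-1,[30,53,0],[0,0,0]],[-1,[30,53,0],[0,0,0]],[-1,[30,53,0],[0,0,0]],[-1,[30,53,0],[0,0,0]],[-1,[30,53,0],[0,0,0]],[-1,[60,0,0],[0,0,0]],[-1,[60,0,0],[0,0,0]],[-1,[60,0,0],[0,0,0]]]'
python3 -m pendant '[[-1,[60,0,0],[0,0,0]],[-1,[60,0,0],[0,0,0]],[-1,[60,0,0],[0,0,0]],[-1,[60,0,0],[0,0,0]],[-1,[60,0,0],[0,0,0]],[-1,[60,0,0],[0,0,0]],[-1,[60,0,0],[0,0,0]],[-1,[60,0,0],[0,0,0]]]'
python3 -c "
from h import *
print(N,lane(.031,0,.026),r.get_state()['q'].round(2)); delta(lane(.031,0,.106),RL)"
```

```text
clock: 2.17
tool_pos: [0.5023, -0.2459, 0.2986]
eef_rot: [0.708, 0.706, 0.0, 0.0]
contact_force: [0.6, 0.0, 0.6]
opening: 0.998
finger_force: 0.0
clock: 3.18
tool_pos: [0.5019, 0.2338, 0.2987]
eef_rot: [0.708, 0.706, 0.0, 0.0]
contact_force: [1.1, -1.1, -0.5]
opening: 0.998
finger_force: 0.0
[0.00655595 0.1390186  0.99026807] [0.50132437 0.27615025 0.07006134] [-0.2   0.56 -0.53  1.7   0.33  0.98 -0.85]
shift [ 53.5  -0.3 149.4] turn [ 0.2 -8.   2.5]
```

```bash
python3 -m pendant '[[-1,[25,0,50],[0,0,0]],[-1,[28,0,50],[0,0,0]],[-1,[0,0,49],[0.2,-8,2.5]],[-1,[0,0,0],[0,0,0]],[-1,[0,0,0],[0,0,0]]]'
python3 -c "
from h import *
delta(lane(.031,0,.026),RL)
t=cams.snapshot('top'); cv2.imwrite('pics/a.png',cv2.resize(t['img'][140:270,180:340],None,fx=4,fy=4)[:,:,::-1])
s=cams.snapshot('scene'); im=s['img'][200:360,310:510]; cv2.imwrite('pics/b.png',cv2.resize(im,None,fx=3.5,fy=3.5)[:,:,::-1])"
```

```text
clock: 3.8
tool_pos: [0.5029, 0.2846, 0.151]
eef_rot: [0.721, 0.689, -0.049, 0.048]
contact_force: [0.2, -0.7, -0.2]
opening: 0.998
finger_force: 0.0
shift [ 2.7 -1.3 81.3] turn [ 0.1 -0.1  0.1]
```

View pics/b.png

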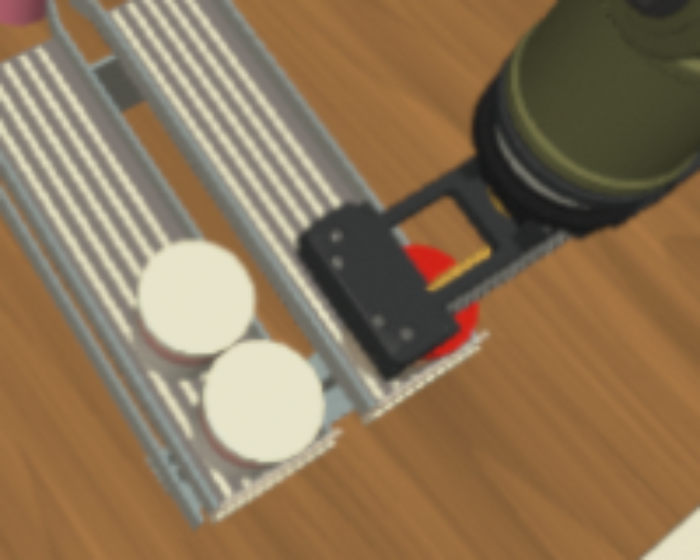

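The open gripper straddles the red lid (around crop (440,290)) and is well clear of the white lids at crop (195,295) and (265,400). Going down to grip.

```bash
python3 -m pendant '[[-1,[1.5,-1,30],[0,0,0]],[-1,[1,0,30],[0,0,0]],[-1,[0,0,21],[0,0,0]],[-1,[0,0,0],[0,0,0]],[1,[0,0,0],[0,0,0]],[1,[0,0,0],[0,0,0]],[1,[0,0,0],[0,0,0]],[1,[0,0,0],[0,0,0]]]' 20
python3 -c "
from h import *
delta(lane(.031,0,.026),RL)"
```

```text
clock: 4.9
tool_pos: [0.5011, 0.2767, 0.07]
eef_rot: [0.72, 0.69, -0.05, 0.048]
contact_force: [-0.3, -0.3, 7.1]
opening: 0.691
finger_force: 20.0
shift [-0.5  0.3  0. ] turn [ 0.1 -0.   0.2]
```

```bash
python3 -m pendant '[[1,[0,0,-20],[0,0,0]],[1,[0,0,-40],[0,0,0]],[1,[0,0,-50],[0,0,0]],[1,[0,0,-30],[-0.2,4,0]],[1,[0,0,0],[0,4,-2.5]],[1,[-30,0,0],[0,0,0]],[1,[-50,10,0],[0,0,0]],[1,[-55,10,0],[0,0,0]]]'
python3 -c "
from h import *
delta([.557,-.4,.2],RV)
s=cams.snapshot('scene'); t=cams.snapshot('top')
print(blobs(s,'red'),blobs(t,'red'))
cv2.imwrite('pics/c.png',cv2.resize(s['img'][130:380,260:510],None,fx=2.4,fy=2.4)[:,:,::-1])"
```

```text
clock: 5.9
tool_pos: [0.5213, 0.1598, 0.2075]
eef_rot: [0.706, 0.708, 0.0, 0.0]
contact_force: [1.6, -0.6, -2.9]
opening: 0.687
finger_force: 20.0
shift [-559.9   34.2    7.7] turn [0.1 0.  0.2]
[(array([393.8, 198.7]), np.int32(63), array([20, 12], dtype=int32)), (array([399.7, 210.2]), np.int32(227), array([22, 18], dtype=int32)), (array([202. , 273.7]), np.int32(806), array([32, 46], dtype=int32))] [(array([328.4,  88.6]), np.int32(177), array([20, 17], dtype=int32))]
```

View pics/c.png

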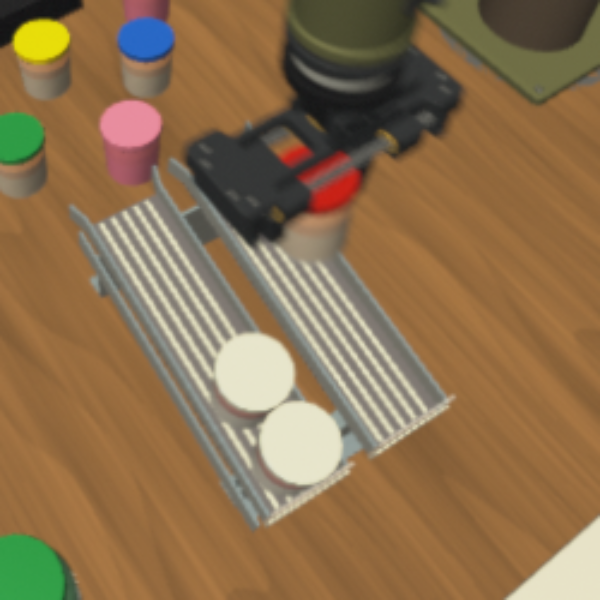

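The red pot is lifted and held upright, with its lid around crop (325,180). The white pots are undisturbed at crop (255,370) and (300,440). Next: over to the tray.

```bash
python3 -m pendant '[[1,[-56,3,0],[0,0,0]],[1,[-56,3,0],[0,0,0]],[1,[-56,3,0],[0,0,0]],[1,[-56,4,0],[0,0,0]],[1,[-56,4,0],[0,0,0]],[1,[-56,4,0],[0,0,0]],[1,[-56,4,0],[0,0,0]],[1,[-56,4,0],[0,0,0]]]'
python3 -m pendant '[[1,[-56,4,0],[0,0,0]],[1,[-46,1,0],[0,0,0]],[1,[-10,0,40],[0,0,0]],[1,[0,0,50],[0,0,0]],[1,[0,0,40],[0,0,0]],[1,[0,0,20],[0,0,0]],[1,[0,0,10],[0,0,0]],[1,[0,0,5],[0,0,0]]]'
python3 -c "
from h import *
delta([.557,-.4,.03],RV)
s=cams.snapshot('scene'); print(blobs(s,'red'))"
```

```text
clock: 7.0
tool_pos: [0.5505, -0.2888, 0.2074]
eef_rot: [0.707, 0.707, 0.0, 0.0]
contact_force: [0.7, 0.5, -3.0]
opening: 0.665
finger_force: 20.1
clock: 8.0
tool_pos: [0.5571, -0.3994, 0.0436]
eef_rot: [0.707, 0.707, 0.001, 0.001]
contact_force: [0.6, 0.1, -2.8]
opening: 0.666
finger_force: 20.1
shift [-0.5 -0.2 13.6] turn [0.2 0.1 0. ]
[(array([244.6, 113.4]), np.int32(261), array([22, 16], dtype=int32)), (array([201.4, 273.7]), np.int32(758), array([31, 45], dtype=int32))]
```

```bash
python3 -m pendant '[[1,[0,0,3],[0,0,0]],[1,[0,0,3],[0,0,0]],[1,[0,0,0],[0,0,0]]]'; python3 -m pendant '[[1,[0,0,3],[0,0,0]],[1,[0,0,2],[0,0,0]],[1,[0,0,0],[0,0,0]]]'
python3 -m pendant '[[1,[0,0,2],[0,0,0]],[1,[0,0,0],[0,0,0]]]'
```

```text
clock: 8.43
tool_pos: [0.5578, -0.3998, 0.0389]
eef_rot: [0.707, 0.707, 0.001, 0.002]
contact_force: [-1.4, 0.2, 5.2]
opening: 0.664
finger_force: 20.2
clock: 8.8
tool_pos: [0.5582, -0.4005, 0.0353]
eef_rot: [0.707, 0.707, 0.001, 0.003]
contact_force: [-1.9, 0.1, 11.5]
opening: 0.675
finger_force: 20.7
clock: 9.05
tool_pos: [0.5585, -0.4007, 0.0335]
eef_rot: [0.707, 0.707, 0.001, 0.004]
contact_force: [-2.3, 1.2, 14.0]
opening: 0.678
finger_force: 20.8
```

```bash
python3 -m pendant '[[1,[0,0,-3],[0,0,0]],[0.1,[0,0,0],[0,0,0]],[-1,[0,0,0],[0,0,0]],[-1,[0,0,0],[0,0,0]],[-1,[0,0,0],[0,0,0]],[-1,[0,0,-30],[0,0,0]],[-1,[0,0,-50],[0,0,0]],[-1,[0,0,-60],[0,0,0]]]'
python3 -c "
from h import *
delta([.5435,-.237,.127],RL)
s=cams.snapshot('scene'); t=cams.snapshot('top'); print(blobs(s,'red'),blobs(s,'yellow'))
cv2.imwrite('pics/d.png',cv2.resize(s['img'][80:220,190:350],None,fx=4,fy=4)[:,:,::-1])"
```

```text
clock: 10.05
tool_pos: [0.5553, -0.3988, 0.1732]
eef_rot: [0.707, 0.708, 0.0, -0.001]
contact_force: [0.3, -0.3, 0.2]
opening: 1.001
finger_force: 0.0
shift [161.8 -11.6  46.4] turn [ 0.1 -8.1  2.8]
[(array([244.4, 114.2]), np.int32(289), array([22, 16], dtype=int32)), (array([201.4, 273.7]), np.int32(755), array([31, 45], dtype=int32))] [(array([276.6, 146.7]), np.int32(345), array([24, 19], dtype=int32)), (array([176.3, 245.3]), np.int32(602), array([27, 44], dtype=int32))]
```

View pics/d.png

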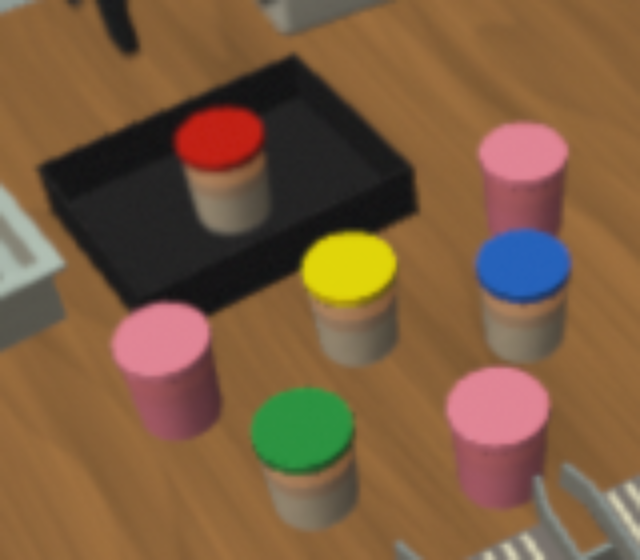

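Red stands upright in the tray, with its lid at crop (220,138). The yellow pot, crop (350,268), has room for the fingers along world x. Picking up yellow.

```bash
python3 -m pendant '[[-1,[55,-4,0],[0,0,0]],[-1,[55,-4,0],[0,0,0]],[-1,[51,-4,20],[0,0,0]],[-1,[0,0,26],[0,0,0]],[-1,[0,0,0],[0,0,0]]]'
python3 -c "
from h import *
delta([.5425,-.2375,.027],RV)"
```

```text
clock: 10.78
tool_pos: [0.5426, -0.2376, 0.1252]
eef_rot: [0.706, 0.708, -0.001, -0.001]
contact_force: [-0.5, -1.0, 0.2]
opening: 1.0
finger_force: 0.0
shift [ 0.1  0.2 98.2] turn [-0.2 -0.   0.1]
```

```bash
python3 -m pendant '[[-1,[0,0,40],[0,0,0]],[-1,[0,0,40],[0,0,0]],[-1,[0,0,18],[0,0,0]],[-1,[0,0,0],[0,0,0]],[1,[0,0,0],[0,0,0]],[1,[0,0,0],[0,0,0]],[1,[0,0,0],[0,0,0]],[1,[0,0,0],[0,0,0]]]' 25
python3 -m pendant '[[1,[0,0,-40],[0,0,0]],[1,[0,0,-60],[0,0,0]],[1,[0,0,-60],[0,0,0]],[1,[0,0,0],[0,0,0]]]'
python3 -c "
from h import *
s=cams.snapshot('scene'); print(blobs(s,'yellow',20))
for zo in (.036,.046): print(proj(s,tcp()[0]+[0,0,zo]))
print(N,lane(.235,0,.026)); delta(lane(.235,0,.146),RL)"
```

```text
clock: 11.78
tool_pos: [0.5447, -0.2385, 0.0298]
eef_rot: [0.707, 0.707, 0.001, 0.001]
contact_force: [-1.1, 0.5, 5.4]
opening: 0.671
finger_force: 25.1
clock: 12.28
tool_pos: [0.547, -0.2386, 0.1935]
eef_rot: [0.707, 0.707, 0.003, 0.005]
contact_force: [0.4, -1.2, -1.4]
opening: 0.658
finger_force: 25.0
[(array([268.6,  97.5]), np.int32(362), array([25, 19], dtype=int32)), (array([176.4, 245.3]), np.int32(605), array([27, 44], dtype=int32))]
[267.58596526  97.39869898]
[267.06040499  93.82588976]
[0.00655595 0.1390186  0.99026807] [0.49180817 0.07435983 0.09845265]
shift [329.6 -51.9 -27.4] turn [ 0.5 -7.9  2.7]
```

```bash
python3 -m pendant '[[1,[40,-8,-5],[0,0,0]],[1,[58,-9,-5],[0,0,0]],[1,[58,-9,-5],[0,0,0]],[1,[58,-9,-5],[0,0,0]],[1,[58,-9,-4],[0,0,0]],[1,[58,-8,-3],[0.5,-4,2.7]],[1,[0,0,0],[0,-4,0]],[1,[0,0,0],[0,0,0]]]'
python3 -c "
from h import *
delta(lane(.235,0,.046),RL)"
```

```text
clock: 13.32
tool_pos: [0.4904, 0.0933, 0.2142]
eef_rot: [0.72, 0.691, -0.054, 0.045]
contact_force: [0.7, 0.3, -2.2]
opening: 0.663
finger_force: 25.2
shift [-2.5  3.1 97.2] turn [-0.5  0.1  0.4]
```

```bash
python3 -m pendant '[[1,[-1.5,1.5,35],[-0.5,0,0.4]],[1,[-1,1.5,35],[0,0,0]],[1,[0,0,20],[0,0,0]],[1,[0,0,5],[0,0,0]],[1,[0,0,0],[0,0,0]]]'
python3 -c "
from h import *
delta(lane(.235,0,.028),RL)
s=cams.snapshot('scene'); print(blobs(s,'yellow',20))
cv2.imwrite('pics/e.png',cv2.resize(s['img'][130:270,270:430],None,fx=4,fy=4)[:,:,::-1])"
```

```text
clock: 13.95
tool_pos: [0.4937, 0.0747, 0.1218]
eef_rot: [0.724, 0.686, -0.05, 0.049]
contact_force: [-0.1, -0.1, -1.8]
opening: 0.663
finger_force: 25.2
shift [ 2.9 -2.  21.2] turn [ 0.1  0.  -0.4]
[(array([362.7, 190.3]), np.int32(41), array([10,  6], dtype=int32)), (array([372.3, 194.8]), np.int32(38), array([17,  9], dtype=int32)), (array([375.4, 203.9]), np.int32(179), array([19, 16], dtype=int32)), (array([176.6, 245.1]), np.int32(625), array([28, 44], dtype=int32))]
```

View pics/e.png

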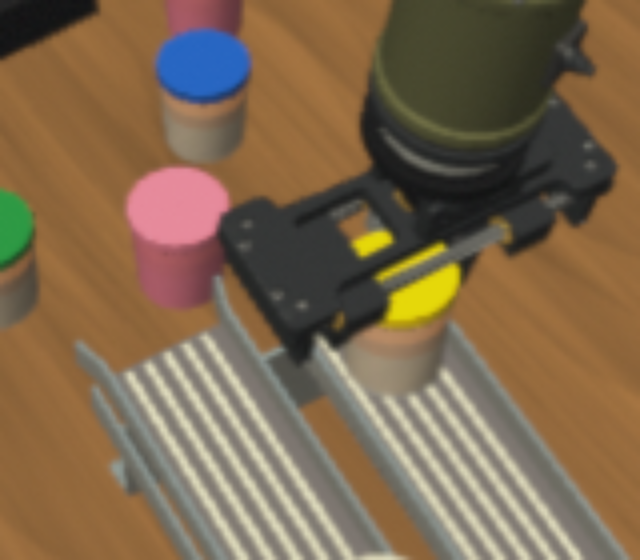

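The yellow pot hangs centred above lane_a (pot at crop (400,340)), clear of both rails. Lowering it to contact.

```bash
python3 -m pendant '[[1,[2,-1.5,8],[0,0,0]],[1,[0,0,4],[0,0,0]],[1,[0,0,2],[0,0,0]],[1,[0,0,0],[0,0,0]]]'
python3 -m pendant '[[1,[0,0,2],[0,0,0]],[1,[0,0,0],[0,0,0]]]'
python3 -m pendant '[[1,[0,0,2],[0,0,0]],[1,[0,0,0],[0,0,0]]]'
python3 -c "
from h import *
delta(lane(.235,0,.028),RL)"
```

```text
clock: 14.5
tool_pos: [0.4924, 0.0759, 0.1079]
eef_rot: [0.724, 0.687, -0.049, 0.05]
contact_force: [-0.7, -0.1, -1.1]
opening: 0.661
finger_force: 25.1
clock: 14.75
tool_pos: [0.4934, 0.0764, 0.1066]
eef_rot: [0.724, 0.687, -0.048, 0.05]
contact_force: [0.3, 0.9, 5.1]
opening: 0.666
finger_force: 25.2
clock: 15.0
tool_pos: [0.4941, 0.0766, 0.1053]
eef_rot: [0.724, 0.687, -0.047, 0.05]
contact_force: [-0.3, 2.9, 11.2]
opening: 0.663
finger_force: 25.4
shift [-1.4 -2.2  5.1] turn [ 0.4 -0.1 -0.3]
```

```bash
python3 -m pendant '[[1,[0,0,-2],[0,0,0]],[-1,[0,0,0],[0,0,0]],[-1,[0,0,0],[0,0,0]],[-1,[0,0,0],[0,0,0]],[-1,[0,0,0],[0,0,0]],[-1,[0,0,-30],[0,0,0]],[-1,[0,0,-40],[0,0,0]],[-1,[0,0,-40],[0,0,0]]]'
python3 -c "
from h import *
delta([.6305,-.133,.2],RV)"
```

```text
clock: 16.0
tool_pos: [0.4925, 0.0911, 0.2159]
eef_rot: [0.724, 0.687, -0.05, 0.049]
contact_force: [0.8, 0.2, -0.0]
opening: 1.001
finger_force: 0.0
shift [-212.2  149.5   46.4] turn [-0.  8. -3.]
```

```bash
python3 -m pendant '[[-1,[0,0,0],[0,8,-3]],[-1,[-56,35,0],[0,0,0]],[-1,[-56,35,4],[0,0,0]],[-1,[-56,34,4],[0,0,0]],[-1,[-56,34,4],[0,0,0]],[-1,[0,0,4],[0,0,0]],[-1,[0,0,0],[0,0,0]],[-1,[0,0,0],[0,0,0]]]'
python3 -c "
from h import *
s=cams.snapshot('scene');t=cams.snapshot('top')
for c in('yellow','green','white','red'): print(c,[b for b in blobs(s,c,200,2000)][:3])
b=blobs(t,'yellow')[0];print(b)
bs=[x for x in blobs(s,'yellow') if x[0][0]>300]
if bs: print(tri(t,b[0],s,bs[0][0]),'expect',lane(.031,0,.065))
bg=[x for x in blobs(s,'green') if 240<x[0][0]<290 and x[0][1]<300]; print(onplane(s,bg[0][0],.067) if bg else None)
cv2.imwrite('pics/f.png',cv2.resize(s['img'][120:350,210:470],None,fx=2.5,fy=2.5)[:,:,::-1])
delta([.6305,-.133,.027],RV)"
```

```text
clock: 17.0
tool_pos: [0.6233, -0.1193, 0.1999]
eef_rot: [0.706, 0.708, 0.0, -0.0]
contact_force: [-0.7, 0.0, 1.3]
opening: 1.002
finger_force: 0.0
yellow [(array([176.4, 245.3]), np.int32(611), array([28, 45], dtype=int32)), (array([428.4, 286.7]), np.int32(827), array([33, 33], dtype=int32))]
green [(array([265., 187.]), np.int32(405), array([25, 21], dtype=int32)), (array([218.5, 302.3]), np.int32(227), array([16, 18], dtype=int32)), (array([265.5, 375.2]), np.int32(1498), array([42, 45], dtype=int32))]
white [(array([161.1,  26.4]), np.int32(1580), array([66, 65], dtype=int32)), (array([292. ,  35.6]), np.int32(1660), array([65, 42], dtype=int32)), (array([389. , 234.6]), np.int32(279), array([59, 80], dtype=int32))]
red [(array([201.5, 273.7]), np.int32(763), array([31, 45], dtype=int32))]
(array([228.1, 205.1]), np.int32(353), array([21, 21], dtype=int32))
(array([0.50473488, 0.2813293 , 0.11109174]), np.float64(0.0017406100294437646)) expect [0.50158005 0.28157198 0.10868179]
[ 0.62991846 -0.13373537  0.067     ]
shift [-13.3   6.9 173.1] turn [ 0.  -0.   0.2]
```

View pics/f.png

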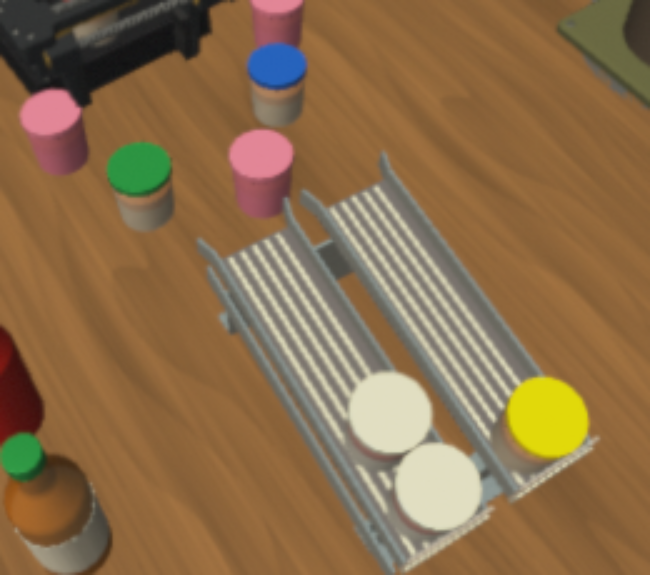

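Yellow has slid to the front stop, crop (547,418), standing in lane_a. The white pots haven't moved. Green is at crop (140,168). Picking up green.

```bash
python3 -m pendant '[[-1,[-13.5,7,50],[0,0,0]],[-1,[0,0,40],[0,0,0]],[-1,[0,0,40],[0,0,0]],[-1,[0,0,30],[0,0,0]],[-1,[0,0,13],[0,0,0]],[-1,[0,0,0],[0,0,0]],[1,[0,0,0],[0,0,0]],[1,[0,0,0],[0,0,0]]]' 25
python3 -m pendant '[[1,[0,0,0],[0,0,0]],[1,[0,0,0],[0,0,0]],[1,[0,0,-40],[0,0,0]],[1,[0,0,-60],[0,0,0]],[1,[0,0,-60],[0,0,0]],[1,[0,0,0],[0,0,0]]]'
python3 -c "
from h import *
s=cams.snapshot('scene'); print([b for b in blobs(s,'green',20) if b[0][1]<290])
for zo in (.026,.036): print(proj(s,tcp()[0]+[0,0,zo]))
delta(lane(.235,0,.146),RL)"
```

```text
clock: 18.1
tool_pos: [0.6317, -0.1352, 0.028]
eef_rot: [0.707, 0.707, 0.001, 0.001]
contact_force: [-0.6, -0.3, -0.5]
opening: 0.796
finger_force: 0.0
clock: 18.85
tool_pos: [0.6339, -0.1348, 0.1916]
eef_rot: [0.707, 0.707, 0.003, 0.004]
contact_force: [0.6, 0.8, -2.3]
opening: 0.681
finger_force: 25.0
[(array([255.5, 138.5]), np.int32(401), array([29, 21], dtype=int32))]
[254.89148679 142.19419071]
[254.17731843 138.68905612]
shift [ 226.1 -139.   -29.7] turn [ 0.4 -7.9  2.7]
```

```bash
python3 -m pendant '[[1,[36,-23,-6],[0,0,0]],[1,[48,-29,-6],[0,0,0]],[1,[48,-29,-6],[0,0,0]],[1,[47,-29,-6],[0,0,0]],[1,[47,-29,-6],[0,0,0]],[1,[0,0,0],[0.4,-4,2.7]],[1,[0,0,0],[0,-4,0]],[1,[0,0,0],[0,0,0]]]'
python3 -c "
from h import *
delta(lane(.235,0,.046),RL)"
```

```text
clock: 19.9
tool_pos: [0.4905, 0.0922, 0.2148]
eef_rot: [0.721, 0.69, -0.054, 0.046]
contact_force: [-0.4, 0.4, -3.0]
opening: 0.665
finger_force: 24.7
shift [-1.3  2.9 97.7] turn [-0.4  0.   0.2]
```

```bash
python3 -m pendant '[[1,[-1,1,35],[0,0,0]],[1,[0,0,35],[0,0,0]],[1,[0,0,20],[0,0,0]],[1,[0,0,5],[0,0,0]],[1,[0,0,0],[0,0,0]]]'
python3 -m pendant '[[1,[0,0,7],[0,0,0]],[1,[0,0,3],[0,0,0]],[1,[0,0,2],[0,0,0]],[1,[0,0,0],[0,0,0]]]'
python3 -c "
from h import *
delta(lane(.235,0,.028),RL)"

```

```text
clock: 20.52
tool_pos: [0.4914, 0.0762, 0.1223]
eef_rot: [0.722, 0.688, -0.053, 0.046]
contact_force: [0.6, 0.5, -2.0]
opening: 0.665
finger_force: 24.7
clock: 21.02
tool_pos: [0.4915, 0.0751, 0.1107]
eef_rot: [0.722, 0.689, -0.052, 0.047]
contact_force: [-0.6, -0.2, -1.5]
opening: 0.667
finger_force: 24.7
shift [ 1.   0.4 10.2] turn [-0.3  0.   0. ]
```

Contact for yellow came at a TCP height of 0.107, so this is about 3 mm more.

```bash
python3 -m pendant '[[1,[0,0,2],[0,0,0]],[1,[0,0,2],[0,0,0]],[1,[0,0,0],[0,0,0]]]'
python3 -m pendant '[[1,[0,0,2],[0,0,0]],[1,[0,0,0],[0,0,0]]]'
```

```text
clock: 21.4
tool_pos: [0.4914, 0.0745, 0.1066]
eef_rot: [0.722, 0.689, -0.052, 0.047]
contact_force: [-0.3, 0.3, -1.5]
opening: 0.668
finger_force: 24.9
clock: 21.65
tool_pos: [0.4923, 0.0749, 0.1052]
eef_rot: [0.722, 0.689, -0.051, 0.047]
contact_force: [0.3, 0.4, 3.8]
opening: 0.661
finger_force: 25.1
```

Contact at 3.8 N. Letting go, backing up and looking.

```bash
python3 -m pendant '[[1,[0,0,0],[0,0,0]],[-1,[0,0,0],[0,0,0]],[-1,[0,0,0],[0,0,0]],[-1,[0,0,0],[0,0,0]],[-1,[0,0,0],[0,0,0]],[-1,[0,0,-30],[0,0,0]],[-1,[0,0,-40],[0,0,0]],[-1,[0,0,-40],[0,0,0]]]'
python3 -m pendant '[[-1,[-40,0,-20],[0,0,0]],[-1,[-50,0,0],[0,0,0]],[-1,[-50,0,0],[0,0,0]],[-1,[-40,0,0],[0,0,0]],[-1,[0,0,0],[0,0,0]],[-1,[0,0,0],[0,0,0]],[-1,[0,0,0],[0,0,0]],[-1,[0,0,0],[0,0,0]]]'
python3 -c "
from h import *
s=cams.snapshot('scene');t=cams.snapshot('top')
for c,x in (('yellow',.031),('green',.093)):
    a=[b[0] for b in blobs(t,c) if 200<b[0][0]<330 and b[0][1]>190]; d=[b[0] for b in blobs(s,c) if b[0][0]>300]
    print(c,a,d); P,g=tri(t,a[0],s,d[0]); print(np.array([X,Y,N])@(P-O),g,'expect',x,0,.065)
print([b for b in blobs(s,'red')], [b for b in blobs(t,'blue')])
cv2.imwrite('pics/g.png',cv2.resize(s['img'][80:350,190:470],None,fx=2.2,fy=2.2)[:,:,::-1])"
```

```text
clock: 22.65
tool_pos: [0.4923, 0.0895, 0.2146]
eef_rot: [0.722, 0.689, -0.053, 0.046]
contact_force: [0.8, -0.2, 0.4]
opening: 0.996
finger_force: 0.0
clock: 23.65
tool_pos: [0.4847, -0.0845, 0.2585]
eef_rot: [0.721, 0.689, -0.052, 0.046]
contact_force: [0.2, 0.2, 0.7]
opening: 0.999
finger_force: 0.0
yellow [array([228. , 204.2])] [array([427.2, 287.3])]
[0.03140574 0.00583901 0.06784648] 0.0010850384980228972 expect 0.031 0 0.065
green [array([248.7, 208.9])] [array([412.3, 257.9])]
[ 0.09233126 -0.0050511   0.0674911 ] 0.0015858809281784477 expect 0.093 0 0.065
[(array([244.4, 114.2]), np.int32(290), array([22, 16], dtype=int32)), (array([201.5, 273.7]), np.int32(768), array([31, 45], dtype=int32))] [(array([395.5, 224. ]), np.int32(109), array([12, 17], dtype=int32))]
```

View pics/g.png

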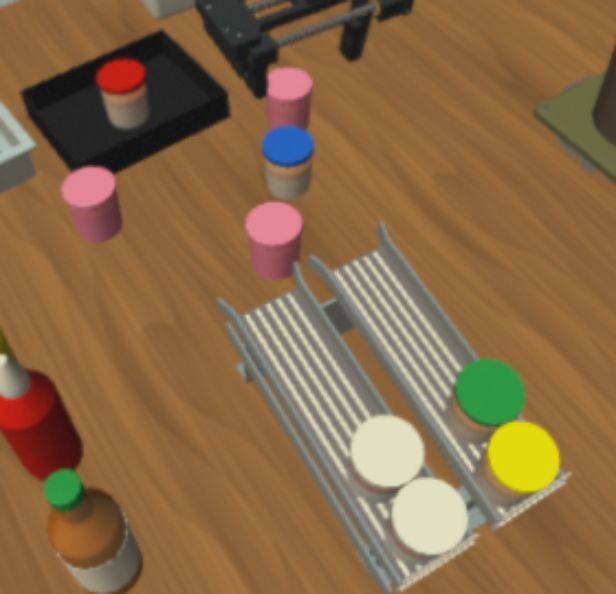

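Yellow is at the stop, crop (522,457), with lane x = 31 mm. Green is right behind it, crop (488,393), at 92 mm. Red stands upright in the tray, crop (122,75), and blue and the whites are in place.

```bash
python3 -m pendant '[[-1,[0,0,0],[0,0,0]],[-1,[0,0,0],[0,0,0]],[-1,[0,0,0],[0,0,0]],[-1,[0,0,0],[0,0,0]]]' >/dev/null; python3 -c "
from plant import r
print(r.finish_job())"
```

```text
the job is handed in; nothing more can be done
None
```

The job is handed in at about 24 s on the robot's clock: red stands upright in the returns tray, and yellow is at the front stop of red's old lane with green right behind it; the hand-in call gave no verdict.

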